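# Slide a plaque out of its dispenser and pack it

## Task

Press lightly on the thin metal plaque in the plywood dispenser and slide it out over the open edge until enough of it overhangs to be pinched by its sides, then lift it away. Lay it flat in the board cradle of the open white gift box, lengthwise, centred across it and fully down between the two end lips (the cradle stands somewhere along the middle of the box: feel for the place where the plaque drops in), and let go. Be gentle, never pressing or striking the plaque with more than 25 N, do not drop it, and leave the tape roll, the small carton and the pen cup where they are.

Things in the scene. Friction and masses are not known exactly. Their poses are not given: they have to be found in the camera images.
- plaque: Plain stainless-steel plate 120 (x) x 58 (y) x 3 mm, 110 to 225 g. Origin: centre of its underside. It starts flat on the dispenser's deck, x along the channel, boxed in too closely to be gripped there: rails 2 mm from its long sides, 1 to 15 mm free behind its rear end. Shut fingertips pressing on it with 5 to 10 N drag it along the deck; a mere touch slips.
- dispenser: Fixed plywood stand to one side, 180 (x) x 82 (y) mm, origin under its centre on the bench. Deck 70 mm up; on it two side rails, 10 mm wide, 6 mm above the deck, 62 mm channel between; at the +x end a fence 12 mm above the deck, inner face at x = +80 mm. The -x end is open, deck and rails ending flush, free air beyond: the plaque slides out there, towards -x.
- open_edge (a point): Middle of the dispenser's open (-x) edge at deck height: 90 mm from the dispenser's origin along its -x, 70 mm up. Axes as the dispenser's. Past it, nothing stands beside or below the plaque.
- giftbox: Fixed open white carton on the other side, 220 (x) x 170 (y) x 45 mm, walls and floor 4 mm, origin under its centre on the bench. On its y = 0 line a stiff, lengthwise board block (cradle) 140 (x) x 36 (y) mm, top 29 mm above the bench, a lip 6 mm thick and 6 mm high on each end, 128 mm clear between. The block's middle lies up to 18 mm to either side of x = 0: not measured, feel or look.
- taperoll: Bystander: upright-axis cardboard tape roll, 70 mm diameter, 35 mm high, standing on its flat side on the bench in front of the robot. Origin: centre of its underside.
- smallcarton: Bystander: closed white carton 90 x 130 x 60 mm on the bench, far to the left of the work. Origin: centre of its underside.
- pencup: Bystander: black pen cup, 72 mm diameter, 90 mm high, with two pens standing out to 145 mm, beyond the work. Origin: centre of its underside.
Not all that is in view belongs to the job. There is more than one size of the plaque; the one meant has the size given above.

How it is judged:
By the outcome, as a careful person would: the job done as asked, in the order asked, and still so for the second after the job is handed in, with the robot touching nothing.
It also fails if it takes over 72 s, if anything falls off the work surface, if the arm or the gripper's body presses on something with over 40 N, if the wrist force passes 120 N, or if a joint passes its speed limit or range.

## Robot

A 6-joint arm with a two-finger parallel gripper is mounted at the origin on the work surface. World frame = base frame: x ahead of the robot, y to its left, z up, the work surface at z = 0. Lengths are in m, angles in rad, forces in N, time in s.
With the tool pointing down it reaches from about 0.4 to 0.825 m from the base axis. Payload 7 kg.
Tool frame: the origin (TCP) lies on the centre line of the jaws, within the pads' length; the fingertips stand tip_reach ahead of it and the grasp point (between the pads) is the TCP (tip_reach is the distance from the TCP to the fingertips, in m); z points along the fingers, y is the line along which they close (so a half turn about z gives the same grasp; the last joint's range is limited). The gripper opens to 88 mm and grips with 3 to 60 N. Pads are 19 mm wide; open, the fingers measure 130 mm over their backs; the gripper's body (78 mm by 193 mm) begins 47 mm behind the grasp point.
Start: joints at [1.609, 0.359, 0.012, 0, -1.224, -0.288], TCP at [0.167, 0.654, 0.246] pointing down, gripper open.
Joint ranges: [-3.07, 3.07], [-1.43, 2.12], [-1.02, 1.25], [-3.03, 1.67], [-3.05, -0], [-3.03, 3.03]. Speed limits (rad/s): [2.39, 2.39, 3.01, 3.14, 3.14, 3.14].

## Interface

Orientations are given as [roll, pitch, yaw] about the fixed x, y, z axes, in that order (R = Rz(yaw) Ry(pitch) Rx(roll)).
In Python, from station import get_state, grab_frame, calibration, job_done, find_in, mark_of, tip_reach gives the robot as it stands.
- The arm moves only by the shell command python3 -m handwheel 'ROWS' [OPENING] [FORCE]. ROWS is JSON, a list of rows, each an object with "delta_pos": the shift along the world's x, y, z in units of 30 mm (1.0 is 30 mm), a list of three; "dr": the turn, a rotation vector about the world's x, y, z in degrees, a list of three. In form: [{"delta_pos": [tx, ty, tz], "dr": [rx, ry, rz]}, ...]. A call has 1 to 10 rows; each row shifts and turns the commanded pose from where the row before left it; what a row does not reach is not made up. A row lasts 1/10 s, in which the tool goes at most 50 mm and 8.59 degrees, less where a joint would pass 70% of its speed; a pose out of reach is approached as far as the arm can. A call is refused whole if a number of a shift passes 1 or a number of a turn 8.59, either way. A call with a gripper value outside its range is refused whole. OPENING is the closure, from -1 (fully open) to 1 (shut), set as the call begins (- or left out, the last holds). The fingers move at their own pace and stop on an object; FORCE is the grip in N (left out, the last holds). Time passes only in rows, so rows that do not move let the fingers close. It gives the time, the measured TCP pose, the force, the opening and the grip force at its end, in the units of the state.
- get_state(): the state, without advancing time (a new reading comes with each control period).
- grab_frame(name): name is "scene" or "top"; returns the picture (400x640x3 uint8, red, green, blue); there is no depth.
- calibration(name): a dict with "fx", "fy", "cx", "cy" (pixels), "k1" (the pictures are not rectified: a ray, as slopes to the right and down, at radius r is drawn at 1 + k1 r^2 times it, then the intrinsics apply), "extrinsics" (4x4, takes a point from world to camera coordinates). Camera axes: x right, y down, z forward; pixel columns grow to the right and rows downward; lengths in m; the calibration is good to about 2 mm. A picture is of the moment at which its call begins. calibration takes no time and is no camera call.
- job_done(): hands the job in; it is judged then, once.
Trained networks look in the newest picture that a camera, given by its name, has taken for a name from the list of things; names that differ only in an ending like _2 or _b are one class to them, and where a whole thing is asked for, a point or a joint stands for the part that bears it (a point fixed in the world has none). Each returns a list of dicts, best first, with "conf" (0 to 1); they miss things now and then, are a little off and sometimes report something else, mostly with a low value. They report only what shows in the picture. A call takes as long as a camera call. They do not tell look-alikes from the thing itself.
- find_in(camera, query): "location" ([column, row] in pixels, amid what is visible of it).
- mark_of(camera, query): "location" ([column, row] in pixels: a listed point, or the origin of a listed thing).
The state is a dict: "t": time; "q": joint angles; "qd": joint speeds; "joint_efforts": joint torques, N m; "eef_pos": TCP position; "ee_rot": TCP orientation; "force": force on the tool from outside, world axes, zero at the start; "moment": the same for the moment, N m; "width": finger opening in m; "gripper_force": force on a finger pad.
Only numpy, scipy, OpenCV 4.12 (cv2) and the standard library are available. Lean on these libraries where they do the work, as an engineer would, in place of code of your own. Each camera call takes 0.05 s, during which the arm holds its last target. There are 200 camera calls.

## Working session

There is one attempt and no reset: what is moved stays moved. The work goes in short steps, Python scripts to look and compute and a shell command to move; the robot and the scene stay as the last step left them, time stands still between calls to the robot, and variables do not carry over. Pictures are saved under pics/ and viewed, at most 10 in all, crops included, and the job is handed in when it is done.

```bash
mkdir -p pics
cat > h.py <<'E'
import numpy as np,cv2
from station import *
def ray(cam,px):
    c=calibration(cam);E=np.array(c["extrinsics"]);R=E[:3,:3];t=E[:3,3]
    d=np.array([(px[0]-c["cx"])/c["fx"],(px[1]-c["cy"])/c["fy"]]);u=d.copy()
    for _ in range(30):u=d/(1+c["k1"]*(u@u))
    return -R.T@t,R.T@np.array([u[0],u[1],1])
def onz(cam,px,z):
    o,d=ray(cam,px);return np.round(o+d*(z-o[2])/d[2],4)
def proj(cam,p):
    c=calibration(cam);E=np.array(c["extrinsics"]);q=E[:3,:3]@np.array(p)+E[:3,3];u=q[:2]/q[2];u=u*(1+c["k1"]*(u@u))
    return np.array([c["fx"]*u[0]+c["cx"],c["fy"]*u[1]+c["cy"]])
def save(cam,n):
    f=grab_frame(cam);cv2.imwrite("pics/"+n,f[:,:,::-1]);return f
E
python3 - <<'E'
from h import *
for c in("top","scene"):
    save(c,c+"0.png")
    for q,z in(("plaque",.07),("dispenser",0),("open_edge",.07),("giftbox",0),("taperoll",0),("smallcarton",0),("pencup",0)):
        for r in mark_of(c,q)[:3]:print(c,q,np.round(r["location"],1),round(r["conf"],2),onz(c,r["location"],z))
print(tip_reach,get_state())
for c in("top","scene"):print(calibration(c))
a=cv2.imread("pics/top0.png");b=cv2.imread("pics/scene0.png");cv2.imwrite("pics/a.png",cv2.resize(a,(800,500)));
E
```

```text
top plaque [441.1 137.3] 0.69 [ 0.7742 -0.1737  0.07  ]
top plaque [469.1 222.4] 0.58 [ 0.5795 -0.2287  0.07  ]
top dispenser [457.2 230.2] 0.92 [ 0.5706 -0.2233  0.    ]
top open_edge [261.9 212.3] 0.67 [0.5949 0.2274 0.07  ]
top open_edge [462.2 268.9] 0.66 [ 0.478  -0.2093  0.07  ]
top giftbox [264.7 211. ] 0.8 [0.6093 0.2307 0.    ]
top giftbox [370.4 138. ] 0.16 [ 0.7939 -0.0203  0.    ]
top taperoll [359.4 294.7] 0.59 [0.4187 0.0065 0.    ]
top smallcarton [156.6 220.5] 0.85 [0.5825 0.4853 0.    ]
top pencup [370.3 140. ] 0.63 [ 0.7888 -0.02    0.    ]
top pencup [156.3 221.6] 0.53 [0.5799 0.4858 0.    ]
scene plaque [198.5 158.8] 0.81 [ 0.5717 -0.243   0.07  ]
scene plaque [166.7 245.5] 0.76 [ 0.8209 -0.1499  0.07  ]
scene plaque [233.2 140.4] 0.63 [ 0.4744 -0.2007  0.07  ]
scene dispenser [204.9 175.5] 0.66 [ 0.5666 -0.2426  0.    ]
scene open_edge [233.5 142.3] 0.9 [ 0.48   -0.1961  0.07  ]
scene taperoll [308.2 172.5] 0.7 [0.4296 0.0007 0.    ]
scene smallcarton [464.4 290.3] 0.96 [0.5852 0.4809 0.    ]
scene pencup [226.9 269.3] 0.82 [ 0.7829 -0.0289  0.    ]
0.019 {'t': 0
[... 852 characters left out ...]
99876723e-01, -4.28707633e-04,
         8.67403420e-02],
       [-9.83205300e-01, -1.53560556e-02, -1.81855796e-01,
         6.22532233e-01],
       [ 1.81826794e-01,  3.27586719e-03, -9.83325117e-01,
         9.30106502e-01],
       [ 0.00000000e+00,  0.00000000e+00,  0.00000000e+00,
         1.00000000e+00]])}
{'fx': 462.088838389673, 'fy': 462.088838389673, 'cx': 321.6329261650681, 'cy': 206.84573853049784, 'k1': 0.03467804141293624, 'extrinsics': array([[-0.4451799 ,  0.8953473 ,  0.01296433,  0.15386976],
       [ 0.70757336,  0.36061518, -0.60769782, -0.39816261],
       [-0.54877573, -0.26136164, -0.79406252,  1.49978844],
       [ 0.        ,  0.        ,  0.        ,  1.        ]])}
```

View pics/a.png

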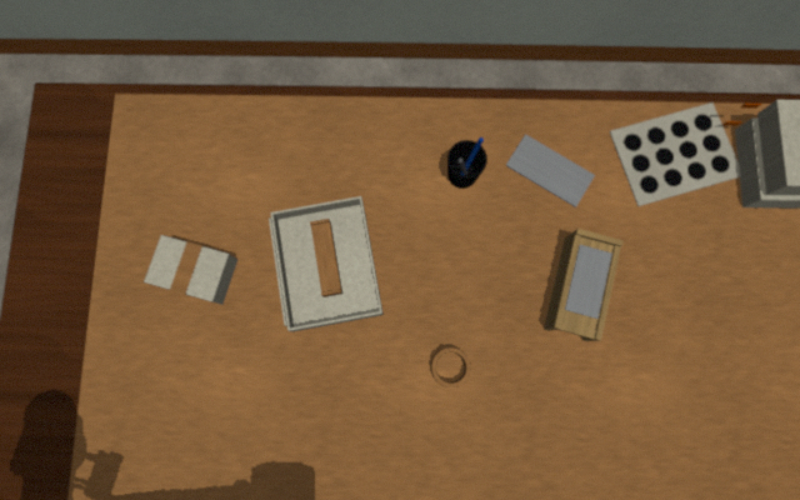

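View pics/scene0.png

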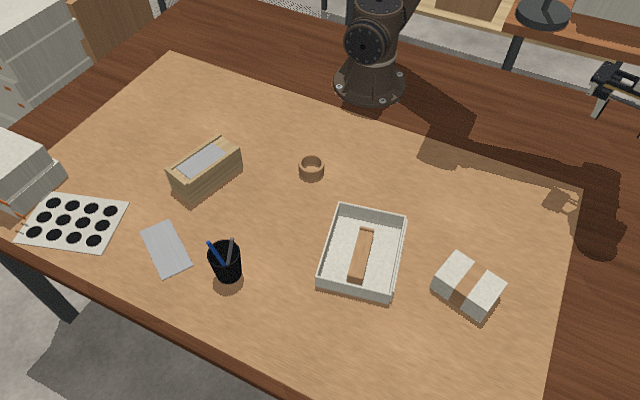

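The top view shows the dispenser at about (467,228), its fence at the far end and its open edge near (462,268). The box is at (261,211), and the look-alike plaque on the bench at (440,137) gets ignored. I'll enlarge crops to get accurate corners.

Run:
```python
from h import *
a=cv2.imread("pics/top0.png")
d=cv2.resize(a[180:276,430:504],None,fx=5.2,fy=5.2,interpolation=cv2.INTER_CUBIC)
b=cv2.resize(a[154:268,210:310],None,fx=4,fy=4,interpolation=cv2.INTER_CUBIC)
m=np.zeros((500,795,3),np.uint8);m[:d.shape[0],:d.shape[1]]=d;m[:b.shape[0],390:390+b.shape[1]]=b
cv2.imwrite("pics/m1.png",m);print(d.shape,b.shape)
```

```text
(499, 385, 3) (456, 400, 3)
```

View pics/m1.png

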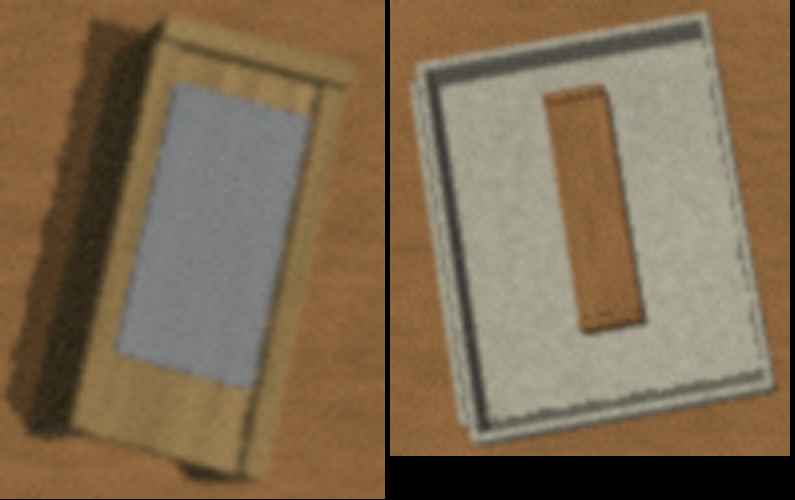

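Left crop: plaque corners are at (175,84), (310,115), (252,388) and (118,354), and the open end runs from (75,430) to (262,478). Right crop: box rim corners are at (420,68), (706,15), (772,387) and (478,440), and the cradle spans (545,92) to (643,325).

Run:
```python
from h import *
from scipy.optimize import least_squares as LS
def pd(u):return (np.array(u)+.5)/5.2-.5+[430,180]
def pb(u):return (np.array(u)-[390,0]+.5)/4-.5+[210,154]
print("cam",ray("top",(320,200))[0])
def fit(name,loc,px,g):
    def P(v,l):c,s=np.cos(v[2]),np.sin(v[2]);return [v[0]+c*l[0]-s*l[1],v[1]+s*l[0]+c*l[1],l[2]]
    f=lambda v:np.concatenate([proj("top",P(v,l))-p for l,p in zip(loc,px)])
    r=LS(f,g);print(name,np.round(r.x,4),"yaw deg",np.degrees(r.x[2]).round(2),"res",np.round(r.fun,1));return r.x
x,y=.06,.029
pl=fit("plaque",[(x,y,.073),(x,-y,.073),(-x,-y,.073),(-x,y,.073)],[pd(p) for p in((175,84),(310,115),(252,388),(118,354))],[.57,-.23,-.2])
ds=fit("disp",[(-.09,.041,.076),(-.09,-.041,.076),(.09,.041,.082),(.09,-.041,.082)],[pd(p) for p in((75,430),(262,478),(172,14),(357,66))],[.57,-.23,-.2])
x,y=.11,.085
bx=fit("box",[(x,y,.045),(x,-y,.045),(-x,-y,.045),(-x,y,.045)],[pb(p) for p in((418,66),(707,13),(774,388),(476,441))],[.6,.23,.1])
x,y=.07,.018
cr=fit("cradle",[(x,y,.035),(x,-y,.035),(-x,-y,.035),(-x,y,.035)],[pb(p) for p in((544,94),(604,86),(645,322),(584,331))],[.6,.23,.1])
c,s=np.cos(bx[2]),np.sin(bx[2]);d=cr-bx;print("cradle in box",c*d[0]+s*d[1],-s*d[0]+c*d[1])
c,s=np.cos(ds[2]),np.sin(ds[2]);d=pl-ds;print("plaque in disp",c*d[0]+s*d[1],-s*d[0]+c*d[1]);print("axis",c,s)
print("open edge",ds[:2]-.09*np.array([c,s]))
```

```text
cam [0.44159725 0.09324238 1.02784537]
plaque [ 0.5744 -0.2311 -0.246 ] yaw deg -14.09 res [ 0.1 -0.5 -0.2  0.2  0.3  0.4 -0.1 -0. ]
disp [ 0.5692 -0.2301 -0.2577] yaw deg -14.77 res [-0.6 -0.6  0.7  0.5 -0.5  0.1  0.3 -0.1]
box [0.6054 0.2344 0.2009] yaw deg 11.51 res [-0.1 -0.3  0.3 -0.2  0.4 -0.3 -0.6  0.6]
cradle [0.6166 0.2359 0.2042] yaw deg 11.7 res [-0.1  0.4  0.2 -0.4  0.1 -0.4 -0.3  0.3]
cradle in box 0.011261885297364986 -0.0007566802532089439
plaque in disp 0.005294393284574374 0.00040352671287314254
axis 0.9669681569356271 -0.25489720177459063
open edge [ 0.48213039 -0.20718885]
```

```bash
R='{"delta_pos":[0,0,0],"dr":[0,0,0]}'
python3 -m handwheel '[{"delta_pos":[0.474,-0.989,0],"dr":[0,0,0]},{"delta_pos":[0.474,-0.989,0],"dr":[0,0,0]},{"delta_pos":[0.474,-0.989,0],"dr":[0,0,0]},{"delta_pos":[0.474,-0.989,0],"dr":[0,0,0]},{"delta_pos":[0.474,-0.989,0],"dr":[0,0,0]},{"delta_pos":[0.474,-0.989,0],"dr":[0,0,0]},{"delta_pos":[0.474,-0.989,0],"dr":[0,0,0]},{"delta_pos":[0.474,-0.989,0],"dr":[0,0,0]},{"delta_pos":[0.474,-0.989,0],"dr":[0,0,0]},{"delta_pos":[0.474,-0.989,0],"dr":[0,0,0]}]' 1 20
python3 -m handwheel '[{"delta_pos":[0.474,-0.989,0],"dr":[0,0,0]},{"delta_pos":[0.474,-0.989,0],"dr":[0,0,0]},{"delta_pos":[0.474,-0.989,0],"dr":[0,0,0]},{"delta_pos":[0.474,-0.989,0],"dr":[0,0,0]},{"delta_pos":[0.474,-0.989,0],"dr":[0,0,0]},{"delta_pos":[0.474,-0.989,0],"dr":[0,0,0]},{"delta_pos":[0.474,-0.989,0],"dr":[0,0,0]},{"delta_pos":[0.474,-0.989,0],"dr":[0,0,0]},{"delta_pos":[0.474,-0.989,0],"dr":[0,0,0]},{"delta_pos":[0.474,-0.989,0],"dr":[0,0,0]}]'
python3 -m handwheel '[{"delta_pos":[0.474,-0.989,0],"dr":[0,0,0]},{"delta_pos":[0.474,-0.989,0],"dr":[0,0,0]},{"delta_pos":[0.474,-0.989,0],"dr":[0,0,0]},{"delta_pos":[0.474,-0.989,0],"dr":[0,0,0]},{"delta_pos":[0.474,-0.989,0],"dr":[0,0,0]},{"delta_pos":[0.474,-0.989,0],"dr":[0,0,0]},{"delta_pos":[0.474,-0.989,0],"dr":[0,0,0]},{"delta_pos":[0.474,-0.989,0],"dr":[0,0,0]},{"delta_pos":[0.474,-0.989,0],"dr":[0,0,0]},{"delta_pos":[0.474,-0.989,0],"dr":[0,0,0]}]'
python3 -m handwheel '[{"delta_pos":[0,0,0],"dr":[0,0,0]},{"delta_pos":[0,0,0],"dr":[0,0,0]}]'
```

```text
t: 1.8
eef_pos: [0.3095, 0.3561, 0.2458]
ee_rot: [-3.141, -0.0, -0.25]
force: [0.4, 0.7, 0.5]
width: 0.0131
gripper_force: 0.0
t: 2.8
eef_pos: [0.4517, 0.0593, 0.2459]
ee_rot: [-3.141, -0.001, -0.25]
force: [0.9, 0.4, -0.6]
width: 0.0006
gripper_force: 0.0
t: 3.8
eef_pos: [0.594, -0.2375, 0.2456]
ee_rot: [3.142, -0.0, -0.25]
force: [0.0, 0.9, -0.1]
width: 0.0003
gripper_force: 0.0
t: 4.0
eef_pos: [0.5933, -0.2367, 0.2449]
ee_rot: [3.142, 0.001, -0.251]
force: [0.6, 0.2, -0.2]
width: 0.0004
gripper_force: 0.0
```

```bash
python3 -m handwheel '[{"delta_pos":[0,0,-0.7],"dr":[0,0,0]},{"delta_pos":[0,0,-0.8],"dr":[0,0,0]},{"delta_pos":[0,0,-0.8],"dr":[0,0,0]},{"delta_pos":[0,0,-0.8],"dr":[0,0,0]},{"delta_pos":[0,0,-0.8],"dr":[0,0,0]},{"delta_pos":[0,0,-0.6],"dr":[0,0,0]},{"delta_pos":[0,0,-0.3],"dr":[0,0,0]},{"delta_pos":[0,0,0],"dr":[0,0,0]}]'
python3 -m handwheel '[{"delta_pos":[0,0,-0.04],"dr":[0,0,0]},{"delta_pos":[0,0,-0.04],"dr":[0,0,0]},{"delta_pos":[0,0,-0.04],"dr":[0,0,0]},{"delta_pos":[0,0,-0.04],"dr":[0,0,0]}]'
```

```text
t: 4.8
eef_pos: [0.5928, -0.2353, 0.1008]
ee_rot: [3.141, 0.002, -0.249]
force: [-0.5, -0.6, 1.0]
width: 0.0005
gripper_force: 0.0
t: 5.2
eef_pos: [0.5937, -0.2361, 0.0973]
ee_rot: [-3.141, -0.001, -0.25]
force: [-0.3, -0.8, 0.5]
width: 0.0006
gripper_force: 0.0
```

```bash
python3 -m handwheel '[{"delta_pos":[0,0,-0.03],"dr":[0,0,0]},{"delta_pos":[0,0,-0.03],"dr":[0,0,0]},{"delta_pos":[0,0,-0.03],"dr":[0,0,0]},{"delta_pos":[0,0,-0.03],"dr":[0,0,0]}]'
python3 -m handwheel '[{"delta_pos":[0,0,-0.02],"dr":[0,0,0]},{"delta_pos":[0,0,0],"dr":[0,0,0]}]'
```

```text
t: 5.6
eef_pos: [0.5935, -0.2361, 0.0931]
ee_rot: [3.142, 0.0, -0.25]
force: [-0.2, -1.0, 0.6]
width: 0.0
gripper_force: 0.0
t: 5.8
eef_pos: [0.5934, -0.2361, 0.0925]
ee_rot: [3.142, 0.0, -0.25]
force: [1.0, -0.3, 0.0]
width: 0.0006
gripper_force: 0.0
```

```bash
python3 -m handwheel '[{"delta_pos":[0,0,-0.02],"dr":[0,0,0]},{"delta_pos":[0,0,0],"dr":[0,0,0]}]'
python3 -m handwheel '[{"delta_pos":[0,0,-0.01],"dr":[0,0,0]},{"delta_pos":[0,0,0],"dr":[0,0,0]}]'
```

```text
t: 6.0
eef_pos: [0.5936, -0.2362, 0.0924]
ee_rot: [3.141, -0.0, -0.25]
force: [-1.3, 1.1, 4.2]
width: 0.0003
gripper_force: 1.8
t: 6.2
eef_pos: [0.5936, -0.2362, 0.0924]
ee_rot: [3.141, -0.001, -0.25]
force: [-0.9, 1.0, 6.0]
width: 0.0001
gripper_force: 3.0
```

```bash
python3 -m handwheel '[{"delta_pos":[0,0,-0.01],"dr":[0,0,0]},{"delta_pos":[-0.05,0.0127,0],"dr":[0,0,0]},{"delta_pos":[-0.1,0.0255,0],"dr":[0,0,0]},{"delta_pos":[-0.1,0.0255,0],"dr":[0,0,0]},{"delta_pos":[-0.1,0.0255,0],"dr":[0,0,0]},{"delta_pos":[-0.1,0.0255,0],"dr":[0,0,0]}]'
python3 - <<'E'
from h import *
f=save("top","t1.png");cv2.imwrite("pics/m2.png",cv2.resize(f[170:280,420:510,::-1],None,fx=5.2,fy=5.2,interpolation=cv2.INTER_CUBIC))
E
```

```text
t: 6.8
eef_pos: [0.5812, -0.2329, 0.0923]
ee_rot: [-3.142, -0.003, -0.249]
force: [1.6, -0.8, 5.1]
width: 0.0004
gripper_force: 2.7
```

View pics/m2.png

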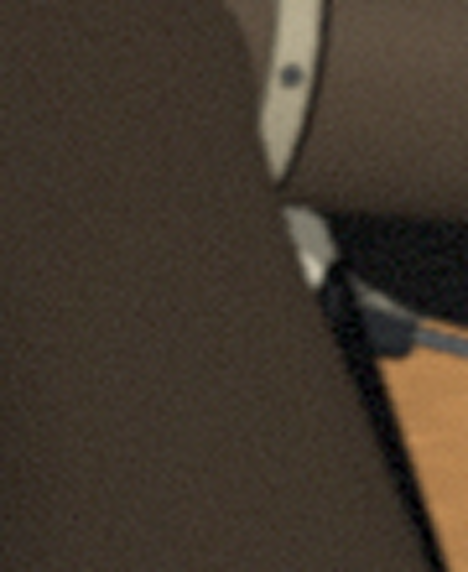

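The arm hides the dispenser in the top view, so I'll use the scene camera. I'll press a little harder and drag on.

```bash
python3 -m handwheel '[{"delta_pos":[-0.1,0.0255,-0.01],"dr":[0,0,0]},{"delta_pos":[-0.1,0.0255,0],"dr":[0,0,0]},{"delta_pos":[-0.1,0.0255,0],"dr":[0,0,0]},{"delta_pos":[-0.1,0.0255,0],"dr":[0,0,0]},{"delta_pos":[-0.1,0.0255,0],"dr":[0,0,0]},{"delta_pos":[-0.1,0.0255,0],"dr":[0,0,0]},{"delta_pos":[-0.1,0.0255,0],"dr":[0,0,0]},{"delta_pos":[-0.1,0.0255,0],"dr":[0,0,0]},{"delta_pos":[-0.1,0.0255,0],"dr":[0,0,0]},{"delta_pos":[0,0,0],"dr":[0,0,0]}]'
python3 - <<'E'
from h import *
f=save("scene","s1.png");g=cv2.imread("pics/scene0.png")
a=f[100:220,150:260,::-1];b=g[100:220,150:260]
cv2.imwrite("pics/m3.png",cv2.resize(np.hstack([b,a]),None,fx=3.6,fy=3.6,interpolation=cv2.INTER_CUBIC))
E
```

```text
t: 7.85
eef_pos: [0.5542, -0.2259, 0.0923]
ee_rot: [-3.142, -0.003, -0.249]
force: [1.1, -0.1, 8.1]
width: 0.0007
gripper_force: 4.0
```

View pics/m3.png

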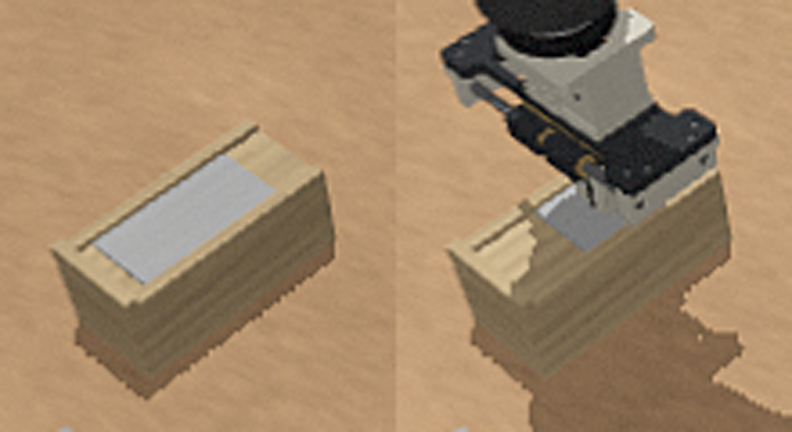

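The picture shows the plaque following the fingertip: its rear corners have moved from (93,243)/(142,283) to about (141,210)/(192,250) in the crop. I'll work out by how much.

Run:
```python
from h import *
def w(u,v):return onz("scene",((u+.5)/3.6-.5+150,(v+.5)/3.6-.5+100),.073)
for p in((93,243),(142,283),(141,210),(192,250)):print(w(*p))
ax=np.array([.967,-.255]);o=np.array([.5692,-.2301])
for p in((93,243),(142,283),(141,210),(192,250)):print((w(*p)[:2]-o)@ax)
```

```text
[ 0.6238 -0.275   0.073 ]
[ 0.6386 -0.2226  0.073 ]
[ 0.5827 -0.2644  0.073 ]
[ 0.5978 -0.21    0.073 ]
0.06424769999999999
0.06519729999999992
0.021800999999999963
0.02253069999999996
```

```bash
python3 -m handwheel '[{"delta_pos":[-0.1,0.0255,0],"dr":[0,0,0]},{"delta_pos":[-0.1,0.0255,0],"dr":[0,0,0]},{"delta_pos":[-0.1,0.0255,0],"dr":[0,0,0]},{"delta_pos":[-0.1,0.0255,0],"dr":[0,0,0]},{"delta_pos":[-0.1,0.0255,0],"dr":[0,0,0]},{"delta_pos":[-0.1,0.0255,0],"dr":[0,0,0]},{"delta_pos":[-0.1,0.0255,0],"dr":[0,0,0]}]'
python3 -m handwheel '[{"delta_pos":[-0.1,0.0255,0],"dr":[0,0,0]},{"delta_pos":[-0.1,0.0255,0],"dr":[0,0,0]},{"delta_pos":[-0.1,0.0255,0],"dr":[0,0,0]},{"delta_pos":[-0.1,0.0255,0],"dr":[0,0,0]},{"delta_pos":[-0.1,0.0255,0],"dr":[0,0,0]},{"delta_pos":[-0.1,0.0255,0],"dr":[0,0,0]},{"delta_pos":[-0.1,0.0255,0],"dr":[0,0,0]},{"delta_pos":[-0.05,0.0127,0],"dr":[0,0,0]},{"delta_pos":[0,0,0],"dr":[0,0,0]}]'
python3 - <<'E'
from h import *
f=save("scene","s2.png")
a=f[90:210,150:270,::-1]
cv2.imwrite("pics/m4.png",cv2.resize(a,None,fx=4,fy=4,interpolation=cv2.INTER_CUBIC))
E
```

```text
t: 8.6
eef_pos: [0.5336, -0.2207, 0.0923]
ee_rot: [-3.142, -0.004, -0.249]
force: [1.6, -0.6, 7.1]
width: 0.0009
gripper_force: 3.4
t: 9.5
eef_pos: [0.5109, -0.2149, 0.0923]
ee_rot: [-3.141, -0.004, -0.249]
force: [1.1, -0.3, 8.0]
width: 0.0006
gripper_force: 4.0
```

View pics/m4.png

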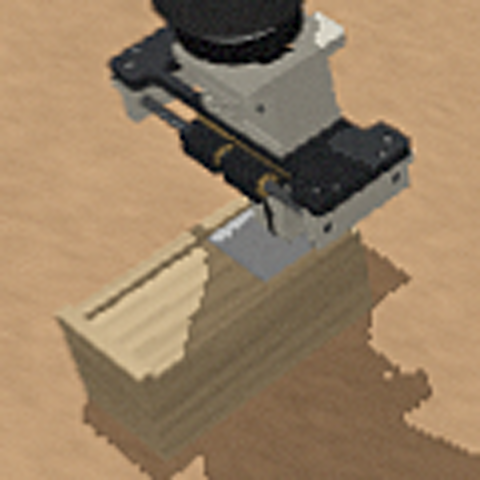

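```bash
python3 - <<'E'
from h import *
ax=np.array([.967,-.255]);n=np.array([.255,.967]);o=np.array([.5692,-.2301])
for u,v in((212,240),(264,280)):
    p=onz("scene",((u+.5)/4-.5+150,(v+.5)/4-.5+90),.073)[:2]-o;print(p@ax,p@n)
E
python3 -m handwheel '[{"delta_pos":[-0.1,0.0255,0],"dr":[0,0,0]},{"delta_pos":[-0.05,0.0127,0],"dr":[0,0,0]},{"delta_pos":[0,0,0],"dr":[0,0,0]},{"delta_pos":[0,0,0.1],"dr":[0,0,0]},{"delta_pos":[0,0,0.5],"dr":[0,0,0]},{"delta_pos":[0,0,0.6],"dr":[0,0,0]},{"delta_pos":[0,0,0],"dr":[0,0,0]},{"delta_pos":[0,0,0],"dr":[0,0,0]}]'
```

```text
-0.02119709999999999 -0.026688299999999998
-0.020144500000000013 0.0254049
t: 10.35
eef_pos: [0.5046, -0.2134, 0.1269]
ee_rot: [-3.141, 0.0, -0.25]
force: [0.4, 0.5, 0.4]
width: 0.0005
gripper_force: 0.0
```

```bash
python3 -m handwheel '[{"delta_pos":[-0.2,0.05,0],"dr":[0,0,0]},{"delta_pos":[-0.3,0.08,0],"dr":[0,0,0]},{"delta_pos":[-0.3,0.08,0],"dr":[0,0,0]},{"delta_pos":[-0.3,0.08,0],"dr":[0,0,0]},{"delta_pos":[-0.125,0.035,0],"dr":[0,0,0]},{"delta_pos":[0,0,0],"dr":[0,0,0]},{"delta_pos":[0,0,0],"dr":[0,0,0]},{"delta_pos":[0,0,0],"dr":[0,0,0]}]' -1 20
python3 - <<'E'
from h import *
f=save("scene","s3.png");a=f[90:210,150:270,::-1]
cv2.imwrite("pics/m5.png",cv2.resize(a,None,fx=4,fy=4,interpolation=cv2.INTER_CUBIC))
E
```

```text
t: 11.15
eef_pos: [0.4686, -0.2038, 0.1272]
ee_rot: [3.142, -0.0, -0.25]
force: [0.3, -0.0, 0.5]
width: 0.0589
gripper_force: 0.0
```

View pics/m5.png

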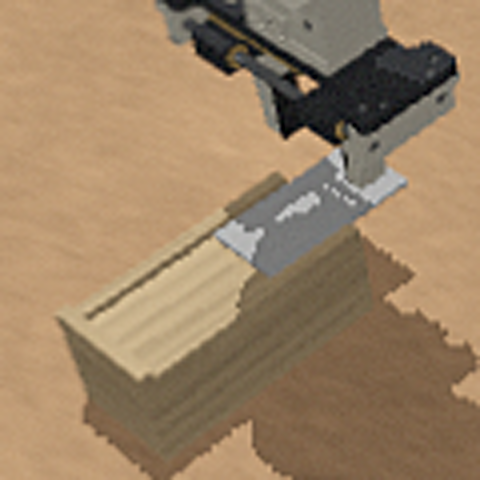

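The plaque overhangs the open edge, with its rear at (218,236)/(265,275) and its front corner at (405,182). It is level and the fingers stand beyond the edge. Next I'll finish opening, descend and pinch.

```bash
python3 -m handwheel '[{"delta_pos":[0,0,0],"dr":[0,0,0]},{"delta_pos":[0,0,0],"dr":[0,0,0]},{"delta_pos":[0,0,0],"dr":[0,0,0]},{"delta_pos":[0,0,0],"dr":[0,0,0]},{"delta_pos":[0,0,0],"dr":[0,0,0]}]'
python3 -m handwheel '[{"delta_pos":[0,0,-0.25],"dr":[0,0,0]},{"delta_pos":[0,0,-0.4],"dr":[0,0,0]},{"delta_pos":[0,0,-0.4],"dr":[0,0,0]},{"delta_pos":[0,0,-0.4],"dr":[0,0,0]},{"delta_pos":[0,0,-0.3],"dr":[0,0,0]},{"delta_pos":[0,0,0],"dr":[0,0,0]},{"delta_pos":[0,0,0],"dr":[0,0,0]}]'
python3 -m handwheel '[{"delta_pos":[0,0,0],"dr":[0,0,0]},{"delta_pos":[0,0,0],"dr":[0,0,0]},{"delta_pos":[0,0,0],"dr":[0,0,0]},{"delta_pos":[0,0,0],"dr":[0,0,0]},{"delta_pos":[0,0,0],"dr":[0,0,0]},{"delta_pos":[0,0,0],"dr":[0,0,0]},{"delta_pos":[0,0,0],"dr":[0,0,0]}]' 0.5 15
```

```text
t: 11.7
eef_pos: [0.4682, -0.2038, 0.127]
ee_rot: [3.142, 0.0, -0.25]
force: [-0.7, -0.1, -0.4]
width: 0.0878
gripper_force: 0.0
t: 12.4
eef_pos: [0.4682, -0.2038, 0.0743]
ee_rot: [3.141, 0.001, -0.25]
force: [-0.3, -0.6, 0.8]
width: 0.0876
gripper_force: 0.0
t: 13.1
eef_pos: [0.4683, -0.2038, 0.0747]
ee_rot: [-3.142, -0.0, -0.25]
force: [-0.9, 0.2, 2.7]
width: 0.0576
gripper_force: 15.0
```

```bash
python3 -m handwheel '[{"delta_pos":[0,0,0],"dr":[0,0,0]},{"delta_pos":[0,0,0],"dr":[0,0,0]},{"delta_pos":[0,0,0.05],"dr":[0,0,0]},{"delta_pos":[0,0,0.1],"dr":[0,0,0]},{"delta_pos":[0,0,0.15],"dr":[0,0,0]},{"delta_pos":[0,0,0.2],"dr":[0,0,0]},{"delta_pos":[0,0,0.2],"dr":[0,0,0]},{"delta_pos":[0,0,0.2],"dr":[0,0,0]},{"delta_pos":[0,0,0.1],"dr":[0,0,0]},{"delta_pos":[0,0,0],"dr":[0,0,0]}]' 0.5 24
python3 - <<'E'
from h import *
f=save("scene","s4.png");a=f[80:200,150:270,::-1]
cv2.imwrite("pics/m6.png",cv2.resize(a,None,fx=4,fy=4,interpolation=cv2.INTER_CUBIC));print(get_state()["moment"])
E
```

```text
t: 14.1
eef_pos: [0.4685, -0.2038, 0.1052]
ee_rot: [-3.141, -0.001, -0.25]
force: [0.4, 0.4, -0.9]
width: 0.0573
gripper_force: 24.0
[-0.00442308  0.0074527   0.05256055]
```

View pics/m6.png

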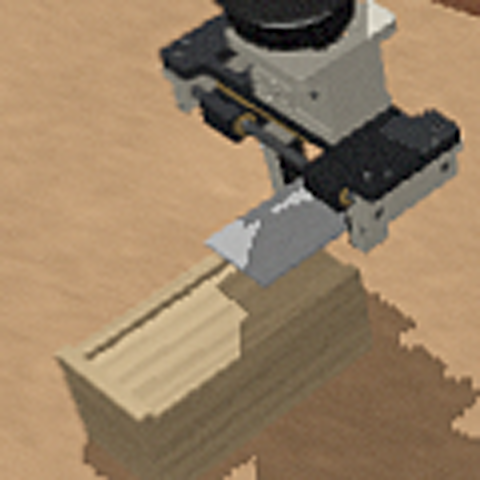

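The plaque is held above the deck, with its rear corners at (205,242) and (264,284) in the crop. I'll check for sag.

Run:
```python
from h import *
ax=np.array([.9685,-.2487]);n=np.array([.2487,.9685]);T=np.array([.4685,-.2038])
for tilt in(0,5,10,15,20):
    t=np.radians(tilt);L=.080  # pinch to rear
    out=[]
    for s in(-.029,.029):
        p=T+ax*L*np.cos(t)+n*s
        q=proj("scene",[*p,.1035-L*np.sin(t)]);out.append(((q+.5-[150,80])*4-.5).round())
    print(tilt,out)
```

```text
0 [array([204., 243.]), array([265., 286.])]
5 [array([207., 250.]), array([267., 294.])]
10 [array([210., 257.]), array([270., 300.])]
15 [array([214., 263.]), array([274., 307.])]
20 [array([218., 269.]), array([278., 312.])]
```

The observed corners match zero tilt, so the plaque is level with its centre 20 mm beyond the pinch. I'll lift and carry it to the box with a +26° turn.

```bash
python3 -m handwheel '[{"delta_pos":[0,0,0.3],"dr":[0,0,0]},{"delta_pos":[0,0,0.6],"dr":[0,0,0]},{"delta_pos":[0,0,0.6],"dr":[0,0,0]},{"delta_pos":[0,0,0.4],"dr":[0,0,0]},{"delta_pos":[0.1,0.35,0.1],"dr":[0,0,0.6]},{"delta_pos":[0.2,0.6,0],"dr":[0,0,1.2]},{"delta_pos":[0.2,0.7,0],"dr":[0,0,1.2]},{"delta_pos":[0.2,0.7,0],"dr":[0,0,1.2]},{"delta_pos":[0.2,0.7,0],"dr":[0,0,1.2]},{"delta_pos":[0.2,0.7,0],"dr":[0,0,1.2]}]'
python3 -m handwheel '[{"delta_pos":[0.2,0.7,0],"dr":[0,0,1.2]},{"delta_pos":[0.2,0.7,0],"dr":[0,0,1.2]},{"delta_pos":[0.2,0.7,0],"dr":[0,0,1.2]},{"delta_pos":[0.2,0.7,0],"dr":[0,0,1.2]},{"delta_pos":[0.2,0.7,0],"dr":[0,0,1.2]},{"delta_pos":[0.2,0.7,0],"dr":[0,0,1.2]},{"delta_pos":[0.2,0.7,0],"dr":[0,0,1.2]},{"delta_pos":[0.2,0.7,0],"dr":[0,0,1.2]},{"delta_pos":[0.2,0.7,0],"dr":[0,0,1.2]},{"delta_pos":[0.2,0.7,0],"dr":[0,0,1.2]}]'
python3 -m handwheel '[{"delta_pos":[0.2,0.7,0],"dr":[0,0,1.2]},{"delta_pos":[0.2,0.7,0],"dr":[0,0,1.2]},{"delta_pos":[0.2,0.7,0],"dr":[0,0,1.2]},{"delta_pos":[0.2,0.7,0],"dr":[0,0,1.2]},{"delta_pos":[0.1,0.4,0],"dr":[0,0,1.2]},{"delta_pos":[0.1,0.2,0],"dr":[0,0,0.5]},{"delta_pos":[0,0,0],"dr":[0,0,0]},{"delta_pos":[0,0,0],"dr":[0,0,0]}]'
```

```text
t: 15.15
eef_pos: [0.5011, -0.0899, 0.1641]
ee_rot: [3.142, 0.001, -0.133]
force: [1.0, -0.5, -0.9]
width: 0.0573
gripper_force: 24.0
t: 16.15
eef_pos: [0.5612, 0.1203, 0.1642]
ee_rot: [3.141, 0.001, 0.076]
force: [-0.2, -0.2, -0.7]
width: 0.0573
gripper_force: 24.0
t: 16.95
eef_pos: [0.591, 0.2202, 0.1644]
ee_rot: [3.141, 0.001, 0.188]
force: [-0.1, -1.4, -1.3]
width: 0.0572
gripper_force: 24.0
```

```bash
python3 -m handwheel '[{"delta_pos":[0.1,0.2,-0.2],"dr":[0,0,0.4]},{"delta_pos":[0.1,0.19,-0.5],"dr":[0,0,0.4]},{"delta_pos":[0,0,-0.6],"dr":[0,0,0]},{"delta_pos":[0,0,-0.6],"dr":[0,0,0]},{"delta_pos":[0,0,-0.6],"dr":[0,0,0]},{"delta_pos":[0,0,-0.4],"dr":[0,0,0]},{"delta_pos":[0,0,-0.08],"dr":[0,0,0]},{"delta_pos":[0,0,0],"dr":[0,0,0]},{"delta_pos":[0,0,0],"dr":[0,0,0]}]'
python3 - <<'E'
from h import *
f=save("scene","s5.png");g=save("top","t5.png")
a=cv2.resize(f[190:310,305:425,::-1],None,fx=3.3,fy=3.3,interpolation=cv2.INTER_CUBIC);b=cv2.resize(g[150:270,205:325,::-1],None,fx=3.3,fy=3.3,interpolation=cv2.INTER_CUBIC)
cv2.imwrite("pics/m7.png",np.hstack([a,b]))
E
```

```text
t: 17.85
eef_pos: [0.5977, 0.2327, 0.0758]
ee_rot: [-3.141, -0.001, 0.202]
force: [0.2, 0.5, -0.7]
width: 0.057
gripper_force: 24.0
```

View pics/m7.png

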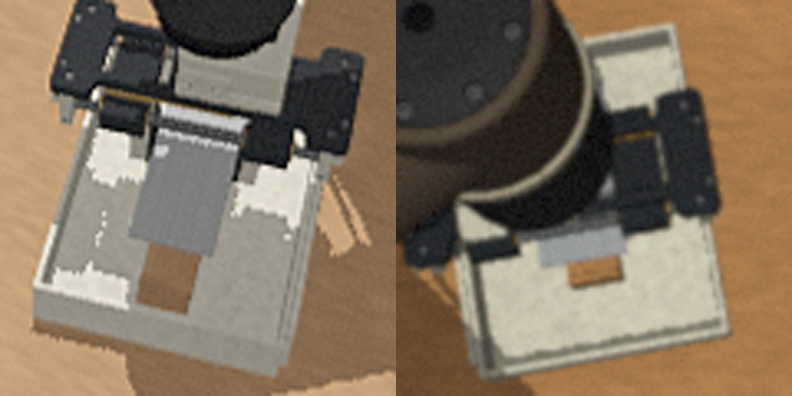

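In the scene view the plaque's far end is at (130,238)–(216,255). In the top view its near end is at (541,266)–(626,253). It is centred over the block, and I'll check the offset along the block.

Run:
```python
from h import *
th=.203;ax=np.array([np.cos(th),np.sin(th)]);n=np.array([-ax[1],ax[0]]);C=np.array([.6166,.2359])
for z in(.074,.071):
  for cam,px in(("scene",((130,238),(216,255))),("top",((541,266),(626,253)))):
    for u,v in px:
        off=np.array([305,190]) if cam=="scene" else np.array([205,150]); u=u-(396 if cam=="top" else 0)
        p=onz(cam,(np.array([u,v])+.5)/3.3-.5+off,z)[:2]-C;print(z,cam,(p@ax*1e3).round(1),(p@n*1e3).round(1))
# cradle far end as seen by the scene camera (lip outer top edge, z .035) and near end by top
for u,v in((138,303),(188,314)):
    p=onz("scene",(np.array([u,v])+.5)/3.3-.5+[305,190],.035)[:2]-C;print("far lip",(p@ax*1e3).round(1),(p@n*1e3).round(1))
```

```text
0.074 scene 62.0 -27.8
0.074 scene 59.6 29.6
0.074 top -57.4 30.6
0.074 top -59.4 -26.1
0.071 scene 60.2 -28.0
0.071 scene 57.8 29.5
0.071 top -57.0 31.0
0.071 top -58.9 -25.9
far lip 86.4 -14.5
far lip 85.7 19.5
```

```bash
python3 -m handwheel '[{"delta_pos":[-0.02,-0.03,-0.2],"dr":[0,0,0]},{"delta_pos":[0,0,-0.3],"dr":[0,0,0]},{"delta_pos":[0,0,-0.3],"dr":[0,0,0]},{"delta_pos":[0,0,-0.12],"dr":[0,0,0]},{"delta_pos":[0,0,0],"dr":[0,0,0]}]'
python3 -m handwheel '[{"delta_pos":[0,0,-0.04],"dr":[0,0,0]},{"delta_pos":[0,0,-0.04],"dr":[0,0,0]},{"delta_pos":[0,0,-0.04],"dr":[0,0,0]},{"delta_pos":[0,0,-0.04],"dr":[0,0,0]},{"delta_pos":[0,0,-0.04],"dr":[0,0,0]},{"delta_pos":[0,0,-0.04],"dr":[0,0,0]}]'
python3 -m handwheel '[{"delta_pos":[0,0,-0.03],"dr":[0,0,0]},{"delta_pos":[0,0,-0.03],"dr":[0,0,0]},{"delta_pos":[0,0,-0.03],"dr":[0,0,0]}]'
```

```text
t: 18.45
eef_pos: [0.5961, 0.2311, 0.0463]
ee_rot: [3.141, 0.002, 0.202]
force: [-0.1, 0.3, -1.9]
width: 0.0576
gripper_force: 24.0
t: 19.05
eef_pos: [0.5967, 0.2316, 0.0404]
ee_rot: [-3.142, -0.0, 0.202]
force: [-0.2, 0.3, -0.8]
width: 0.057
gripper_force: 24.0
t: 19.35
eef_pos: [0.5966, 0.2316, 0.0376]
ee_rot: [-3.142, -0.0, 0.202]
force: [0.4, -0.8, -1.7]
width: 0.057
gripper_force: 24.0
```

```bash
python3 -m handwheel '[{"delta_pos":[0,0,-0.03],"dr":[0,0,0]},{"delta_pos":[0,0,-0.03],"dr":[0,0,0]},{"delta_pos":[0,0,-0.03],"dr":[0,0,0]},{"delta_pos":[0,0,0],"dr":[0,0,0]}]'
python3 -m handwheel '[{"delta_pos":[0,0,-0.02],"dr":[0,0,0]},{"delta_pos":[0,0,0],"dr":[0,0,0]}]'
python3 -m handwheel '[{"delta_pos":[0,0,-0.02],"dr":[0,0,0]},{"delta_pos":[0,0,0],"dr":[0,0,0]}]'
```

```text
t: 19.75
eef_pos: [0.5965, 0.2315, 0.0348]
ee_rot: [3.142, 0.0, 0.202]
force: [0.7, -0.4, -1.2]
width: 0.0574
gripper_force: 24.0
t: 19.95
eef_pos: [0.5966, 0.2315, 0.0343]
ee_rot: [3.142, 0.0, 0.202]
force: [-0.2, -0.4, -1.8]
width: 0.0573
gripper_force: 24.0
t: 20.15
eef_pos: [0.5967, 0.2315, 0.0339]
ee_rot: [-3.142, -0.0, 0.202]
force: [0.3, -0.1, -0.3]
width: 0.0571
gripper_force: 24.0
```

```bash
python3 -m handwheel '[{"delta_pos":[0,0,-0.015],"dr":[0,0,0]},{"delta_pos":[0,0,0],"dr":[0,0,0]}]'
python3 -m handwheel '[{"delta_pos":[0,0,-0.01],"dr":[0,0,0]},{"delta_pos":[0,0,0],"dr":[0,0,0]}]'
```

```text
t: 20.35
eef_pos: [0.5967, 0.2316, 0.0338]
ee_rot: [-3.142, -0.0, 0.202]
force: [-1.6, -0.2, 4.0]
width: 0.0571
gripper_force: 24.0
t: 20.55
eef_pos: [0.5967, 0.2316, 0.0338]
ee_rot: [-3.142, -0.0, 0.202]
force: [-3.3, -0.5, 6.9]
width: 0.0569
gripper_force: 24.0
```

Contact came at the expected seat height, about 0.0337 m, so the plaque is down between the lips. I'll ease the press and release.

```bash
python3 -m handwheel '[{"delta_pos":[0,0,0.02],"dr":[0,0,0]},{"delta_pos":[0,0,0],"dr":[0,0,0]},{"delta_pos":[0,0,0],"dr":[0,0,0]}]' - 5
python3 -m handwheel '[{"delta_pos":[0,0,0],"dr":[0,0,0]},{"delta_pos":[0,0,0],"dr":[0,0,0]},{"delta_pos":[0,0,0],"dr":[0,0,0]},{"delta_pos":[0,0,0],"dr":[0,0,0]},{"delta_pos":[0,0,0],"dr":[0,0,0]},{"delta_pos":[0,0,0],"dr":[0,0,0]},{"delta_pos":[0,0,0],"dr":[0,0,0]}]' -1
python3 -m handwheel '[{"delta_pos":[0,0,0.1],"dr":[0,0,0]},{"delta_pos":[0,0,0.3],"dr":[0,0,0]},{"delta_pos":[0,0,0.6],"dr":[0,0,0]},{"delta_pos":[0,0,0.8],"dr":[0,0,0]},{"delta_pos":[0,0,0.8],"dr":[0,0,0]},{"delta_pos":[0,0,0.8],"dr":[0,0,0]},{"delta_pos":[0,0,0.8],"dr":[0,0,0]},{"delta_pos":[0,-0.6,0.3],"dr":[0,0,0]},{"delta_pos":[0,-1,0],"dr":[0,0,0]},{"delta_pos":[0,-1,0],"dr":[0,0,0]}]'
python3 -m handwheel '[{"delta_pos":[0,-1,0],"dr":[0,0,0]},{"delta_pos":[0,-1,0],"dr":[0,0,0]},{"delta_pos":[0,-1,0],"dr":[0,0,0]},{"delta_pos":[0,-1,0],"dr":[0,0,0]},{"delta_pos":[0,-1,0],"dr":[0,0,0]},{"delta_pos":[0,-1,0],"dr":[0,0,0]},{"delta_pos":[0,-0.8,0],"dr":[0,0,0]},{"delta_pos":[0,-0.4,0],"dr":[0,0,0]},{"delta_pos":[0,0,0],"dr":[0,0,0]},{"delta_pos":[0,0,0],"dr":[0,0,0]}]'
python3 - <<'E'
from h import *
f=save("scene","s6.png");g=save("top","t6.png")
a=cv2.resize(f[190:310,305:425,::-1],None,fx=3.3,fy=3.3,interpolation=cv2.INTER_CUBIC);b=cv2.resize(g[150:270,205:325,::-1],None,fx=3.3,fy=3.3,interpolation=cv2.INTER_CUBIC)
cv2.imwrite("pics/m8.png",np.hstack([a,b]))
E
```

```text
t: 20.85
eef_pos: [0.5968, 0.2316, 0.0337]
ee_rot: [-3.142, -0.0, 0.202]
force: [-0.3, -0.5, 2.1]
width: 0.0581
gripper_force: 5.0
t: 21.55
eef_pos: [0.5966, 0.2315, 0.0336]
ee_rot: [3.142, 0.0, 0.202]
force: [-0.0, -1.3, 0.8]
width: 0.0874
gripper_force: 0.0
t: 22.55
eef_pos: [0.5963, 0.1524, 0.1693]
ee_rot: [-3.141, -0.001, 0.203]
force: [-0.1, -0.7, -0.4]
width: 0.0876
gripper_force: 0.0
t: 23.55
eef_pos: [0.5964, -0.0626, 0.1687]
ee_rot: [-3.141, -0.0, 0.202]
force: [0.4, 0.3, -0.4]
width: 0.0876
gripper_force: 0.0
```

View pics/m8.png

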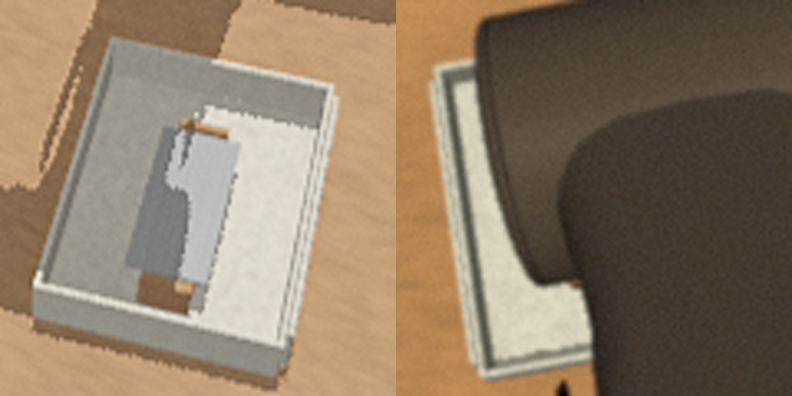

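The plaque lies lengthwise and level on the block, corners at (126,267), (209,284), (165,125) and (240,143), with both lips showing past its ends. I'll do one numeric check before handing in.

Run:
```python
from h import *
th=.202;ax=np.array([np.cos(th),np.sin(th)]);n=np.array([-ax[1],ax[0]]);C=np.array([.6166,.2359])
W=lambda u,v,z:onz("scene",(np.array([u,v])+.5)/3.3-.5+[305,190],z)[:2]
for l,z,ps in(("plaque",.032,((126,267),(209,284),(165,125),(240,143))),("box rim",.045,((35,290),(286,345),(109,38),(336,88)))):
    q=np.array([[(W(u,v,z)-C)@ax,(W(u,v,z)-C)@n] for u,v in ps])*1e3;print(l,q.round(1).tolist(),q.mean(0).round(1))
```

```text
plaque [[60.2, -28.8], [58.0, 28.6], [-62.6, -28.3], [-61.4, 27.6]] [-1.4 -0.2]
box rim [[100.5, -82.1], [96.1, 86.1], [-120.2, -85.0], [-119.2, 86.9]] [-10.7   1.5]
```

```bash
python3 -c "
from station import job_done;print(job_done())"
```

```text
the job is handed in; nothing more can be done
None
```

The plaque lies flat in the gift-box cradle, fully down between the two end lips and centred to within about 2 mm by camera measurement; the gripper let go and backed clear, and I handed the job in at about 24 s with no reading on the plaque above 25 N.

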